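Pry the battery cover off a temperature logger

TASK

The temperature logger needs new batteries. With the yellow-handled flat pry tool, lever its snapped-in battery cover up at the notch until the cover pops out of its catches, lay the tool back down on the bench, then lift the cover off and leave it lying flat, ribbed side up, in the aluminium tray. Leave the other things where they are.

Things in the scene. Friction and masses are not known exactly. Their poses are not given: they have to be found in the camera images.
- logger: Light grey instrument box fixed to the bench, 120 x 90 x 82 mm, a dark grey battery cover let in flush with its top. Origin on the bench under the middle of the cover, z up; the box spans x -48..72, y -45..45 mm. The notch is in its face at x = -48. Cover recess: x -43..43.5, y -29..29, rim flat at z = 82. The bay under the cover is free for x -43..-20 above z = 46; cells farther in, below z = 61.
- notch_sill (a point): Middle of the notch sill's outer edge (logger frame -48, 0, 72 mm), the fulcrum; axes as the logger's. The notch is 20 mm wide, cut through the 5 mm wall, open above. A level blade moving along +x passes between sill (z 72) and the cover's underside (z 78; its edge lies 6 mm in). With the tip 23 mm in from this point, swinging the handle down to 0.5 rad below level frees the cover.
- cover: Dark grey snap-in cover, 84 (x) x 56 (y) mm: 4 mm plate, 12 mm skirts below, 45 g. Origin mid underside of the plate, z out of the ribbed top, x away from the notch; starts with the logger's axes, origin at z = 78 mm. Two sprung catches hold its notch edge (about 10 N to free), two 4 mm tongues its far (+x) edge under a lip of the box. Lying flat on a surface its origin is 12 mm above it.
- cover_edge (a point): Middle of the lower edge of the cover's plate at the notch end (cover frame -42, 0, 0 mm). Raised about 5 mm it snaps over the catches and stays propped about 10 mm above its start; the cover can then be gripped across its 56 mm width near this end (fingertips just above the rim) and lifted at this end, which draws the tongues out.
- pry_tool: Flat pry tool lying on the bench, 75 g: yellow handle with dark ends, 20 mm wide (y), 16 mm high (z), from x = -58 to 17 mm; steel blade 11 mm wide, 3 mm thick (2.2 mm over the last 8 mm), on to the tip at x = 75. Origin under the handle, z up; the blade's mid-plane is 8 mm above it; balances near x = 0. Grasp the handle across its 20 mm width.
- blade_tip (a point): Tip of the pry tool's blade, mid thickness (tool frame 75, 0, 8 mm); axes as the tool's.
- tray: Loose shallow aluminium tray, 140 (x) x 180 (y) mm, 20 mm high, 3 mm walls and floor, 450 g; origin under its middle.
- thermometer: White hand-held infrared thermometer, 143 x 33 x 33 mm; a bystander.
- green_screwdriver: Short green screwdriver, 137 x 27 x 28 mm; a bystander, not the tool for this job.
- screw_tub: Round teal tub with lid, 70 x 78 x 34 mm; a bystander.
Mind the look-alikes: they are no part of the job. Of the things that look like the pry_tool, take the one that is farthest to the robot's left at the start.

How it is judged:
By the outcome, as a careful person would: the job done as asked, in the order asked, and still so for the second after the job is handed in, with the robot touching nothing.
It also fails if it takes over 72 s, if anything falls off the work surface, if the arm or the gripper's body presses on something with over 40 N, if the wrist force passes 120 N, or if a joint passes its speed limit or range.

ROBOT

A 6-joint arm with a two-finger parallel gripper is mounted at the origin on the work surface; the furniture and walls round the work are solid. World frame = base frame: x ahead of the robot, y to its left, z up, the work surface at z = 0. Lengths are in m, angles in rad, forces in N, time in s.
With the tool pointing down it reaches from about 0.35 to 0.775 m from the base axis. Payload 5.5 kg.
Tool frame: the origin (TCP) lies between the finger pads, 19 mm behind the fingertips; this is the grasp point; z points along the fingers, y is the line along which they close (so a half turn about z gives the same grasp; the last joint's range is limited). The gripper opens to 85 mm and grips with 20 to 120 N. Pads are 22 mm wide; open, the fingers measure 114 mm over their backs; the gripper's body (76 mm by 85 mm) begins 54 mm behind the grasp point. The pads swing forward as they close: fully open they stand 13 mm farther back than shut.
Start: joints at [-1.349, 0.313, 0.046, 1.304, 0, 1.431], TCP at [0.204, -0.538, 0.25] pointing down, gripper open.
Joint ranges: [-2.76, 2.76], [-0.86, 1.69], [-1.03, 1.26], [-2.2, 2.34], [-1.47, 1.5], [-3.14, 3.14]. Speed limits (rad/s): [2.57, 2.57, 3.14, 3.14, 3.14, 3.14].

INTERFACE

Orientations are given as a rotation vector (axis times angle).
In Python, from plant import telemetry, vision, workorder gives the robot as it stands.
- The arm moves only by the tool jog_arm, never from a script. Its arguments are lists of equal length, an entry for each row: "dp": the shift along the tool's x, y, z in mm, a list of three; "twist": the turn, a rotation vector about the tool's x, y, z in degrees, a list of three; "jaw": the closure, from 0 (fully open) to 1 (shut). In form: {"dp": [[tx, ty, tz], ...], "twist": [[wx, wy, wz], ...], "jaw": [jaw, ...]}. A call has exactly 8 rows; each row shifts and turns the commanded pose from where the row before left it, along the tool's axes as they then stand; what a row does not reach is not made up. A row lasts 1/10 s, in which the tool goes at most 50 mm and 8.59 degrees, less where a joint would pass 70% of its speed; a pose out of reach is approached as far as the arm can. A call with a gripper value outside its range is refused whole. The fingers move at their own pace and stop on an object; "force" is the grip in N (left out, the last holds). Time passes only in rows, so rows that do not move let the fingers close, or fill a call up. It gives the time, the measured TCP pose, the force, the opening and the grip force at its end, in the units of the state.
- telemetry.get_obs(): the state, without advancing time (a new reading comes with each control period).
- vision.read_camera(name): name is "scene" or "top" or "wrist"; returns a dict with "frame" (480x640x3 uint8, blue, green, red), "fx", "fy", "cx", "cy" (pixels), "R" (3x3) and "t" (3): a world point X has camera coordinates R X + t; the wrist camera has in their place "tool_from_camera" (4x4, takes a point from camera to tool coordinates, whose origin is the TCP and whose axes are the flange's). Camera axes: x right, y down, z forward; pixel columns grow to the right and rows downward; lengths in m; the calibration is good to about 2 mm. A picture is of the moment at which its call begins: read the wrist's pose just before it. There is no depth.
- workorder.hand_in(): hands the job in; it is judged then, once.
The state is a dict: "t": time; "joint_positions": joint angles; "joint_velocities": joint speeds; "tau": joint torques, N m; "position": TCP position; "tcp_rot": TCP orientation; "contact_force": force on the tool from outside, world axes, zero at the start; "ft_torque": the same for the moment, N m; "grip_width": finger opening in m; "finger_force": force on a finger pad.
Only numpy, scipy, OpenCV 4.12 (cv2) and the standard library are available. Lean on these libraries where they do the work, as an engineer would, in place of code of your own. Each camera call takes 0.05 s, during which the arm holds its last target. There are 200 camera calls.

## Working session

There is one attempt and no reset: what is moved stays moved. The work goes in short steps, Python scripts to look and compute and a tool call to move; the robot and the scene stay as the last step left them, time stands still between calls to the robot, and variables do not carry over. Pictures are saved under pics/ and viewed, at most 10 in all, crops included, and the job is handed in when it is done.

Besides the shell and the picture viewer there is one more tool, called as a command line: name --argument value ..., lists and objects as JSON in quotes. jog_arm: Moves the arm, as the interface text tells. Its arguments: {"type":"object","properties":{"dp":{"type":"array","items":{"type":"array","items":{"type":"number"}}},"twist":{"type":"array","items":{"type":"array","items":{"type":"number"}}},"jaw":{"type":"array","items":{"type":"number"}},"force":{"type":"number"}},"required":["dp","twist","jaw"]}

```bash
ls; mkdir -p pics
python3 - <<'E'
from plant import telemetry, vision
import cv2, numpy as np
print(telemetry.get_obs())
for n in ("scene","top"):
    c=vision.read_camera(n); cv2.imwrite(f"pics/{n}0.png",c["frame"])
    print(n,[c[k] for k in("fx","fy","cx","cy")],np.array(c["R"]).tolist(),np.array(c["t"]).tolist())
E
```

```text
pics
{'t': 0.0, 'joint_positions': array([-1.34861152e+00,  3.13986226e-01,  4.49971568e-02,  1.30358985e+00,
       -2.07662719e-05,  1.43120114e+00]), 'joint_velocities': array([0.00205207, 0.00132508, 0.00343845, 0.00093197, 0.00076797,
       0.0002508 ]), 'tau': array([-3.96987452e-04, -4.80627823e+01,  2.98533565e+01,  1.93442818e-02,
       -2.20250959e-04, -1.72934499e-06]), 'position': array([ 0.20339974, -0.53732533,  0.24912433]), 'tcp_rot': array([-3.08858314e+00, -5.64868364e-01,  1.48104257e-04]), 'contact_force': array([-0.22872608,  0.0758812 ,  0.39552149]), 'ft_torque': array([-0.00369044,  0.02948219, -0.07253161]), 'finger_force': 0.0, 'grip_width': 0.0852448295244186}
scene [532.6379256993695, 532.6379256993695, 323.37992553539493, 235.99463698843272] [[-0.44378138666850564, -0.8961320517076574, -0.0023295383239604144], [-0.4678172382291437, 0.2338875019417839, -0.8523166477613168], [0.7643331161622106, -0.37715246563910537, -0.5230209414546501]] [0.25713024177765414, 0.22411535643866418, 1.0499310424021662]
top [548.2356846865349, 548.2356846865349, 318.5518434278001, 241.2329612427371] [[0.0012456217277168607, -0.9997818701971932, -0.020848511973616618], [-0.9966385150788898, 0.0004666493361754845, -0.08192345512576274], [0.08191531412292365, 0.020880475650703997, -0.9964205372475735]] [0.08866684792242253, 0.39992393078912375, 1.1141381655568225]
```

View pics/top0.png

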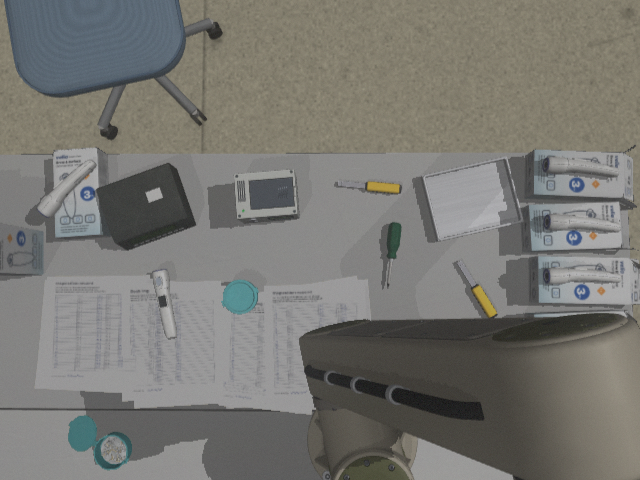

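View pics/scene0.png

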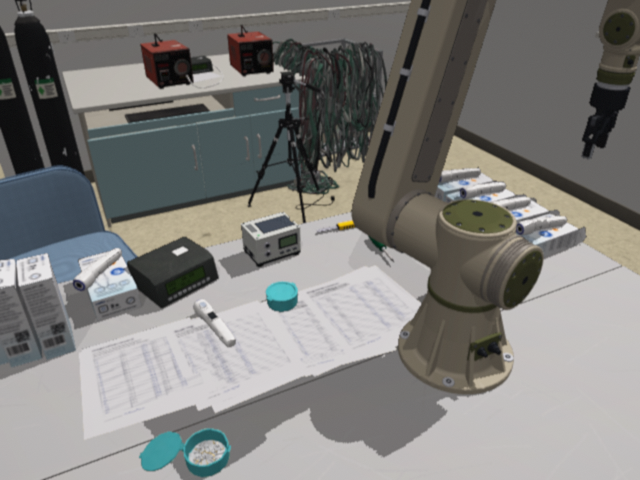

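The top view shows three candidates for the pry tool: yellow at (370,187), yellow at (478,290), and the green screwdriver at (393,255). The one farthest left (+y) is (370,187). The logger is at (267,195), with its notch on the right-hand side, and the tray is at (472,200).

Run:
```python
import cv2
f=cv2.imread("pics/top0.png")
cv2.imwrite("pics/crop0.png",cv2.resize(f[155:255,225:425],None,fx=4,fy=4,interpolation=cv2.INTER_CUBIC))
```

```text
(no output)
```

View pics/crop0.png

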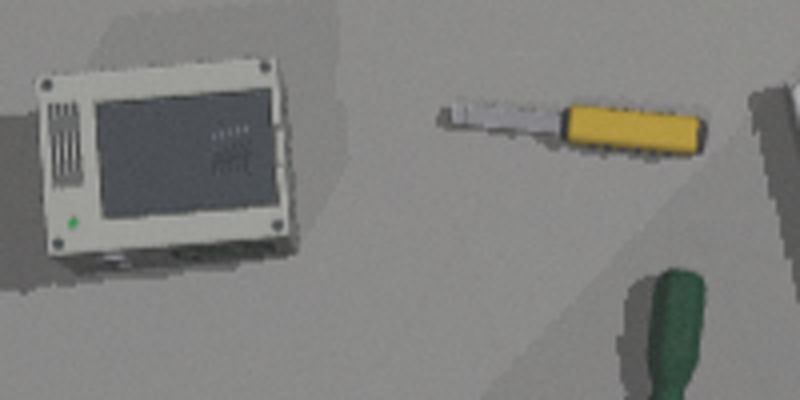

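The crop shows the chosen tool with its blade pointing left, tip at crop (438,118) and handle end at (706,137). The notch is at (279,150) in the logger's right-hand face. The cover corners are near (97,102), (275,90), (281,206) and (105,217).

```bash
cat > h.py <<'E'
import numpy as np, cv2
from scipy.spatial.transform import Rotation as Ro
from plant import telemetry, vision
def topcal():
    K=np.array([[548.2356846865349,0,318.5518434278001],[0,548.2356846865349,241.2329612427371],[0,0,1]])
    R=np.array([[0.0012456217277168607,-0.9997818701971932,-0.020848511973616618],[-0.9966385150788898,0.0004666493361754845,-0.08192345512576274],[0.08191531412292365,0.020880475650703997,-0.9964205372475735]])
    return K,R,np.array([0.08866684792242253,0.39992393078912375,1.1141381655568225])
def ray2z(K,R,t,uv,z):
    o=-R.T@t; d=R.T@np.linalg.solve(K,[uv[0],uv[1],1]); return o+d*(z-o[2])/d[2]
def top(uv,z): return ray2z(*topcal(),uv,z)
def state():
    s=telemetry.get_obs(); return np.array(s["position"]),Ro.from_rotvec(s["tcp_rot"]),s
def wrist(name):
    p,R,s=state(); c=vision.read_camera("wrist"); cv2.imwrite(name,c["frame"])
    T=np.array(c["tool_from_camera"]); W=np.eye(4); W[:3,:3]=R.as_matrix(); W[:3,3]=p; W=W@T
    K=np.array([[c["fx"],0,c["cx"]],[0,c["fy"],c["cy"]],[0,0,1]]); Rc=W[:3,:3].T; t=-Rc@W[:3,3]
    np.savez(name+".npz",K=K,R=Rc,t=t); return K,Rc,t
def wpx(name,uv,z):
    d=np.load(name+".npz"); return ray2z(d["K"],d["R"],d["t"],uv,z)
def proj(cal,X):
    K,R,t=cal; q=K@(R@np.asarray(X)+t); return q[:2]/q[2]
def togo(pos,yaw,tilt=0):
    """mm in present tool axes, and total turn (deg, tool axes) to a pose with tool x at yaw (deg), z down, tilt about tool y"""
    p,R,s=state()
    G=Ro.from_euler("z",yaw,degrees=True)*Ro.from_euler("x",180,degrees=True)*Ro.from_euler("y",tilt,degrees=True)
    print("t",round(s["t"],2),"pos",p.round(4),"dp",(R.inv().apply(np.array(pos)-p)*1000).round(1),"twist",np.degrees((R.inv()*G).as_rotvec()).round(2))
E
python3 - <<'E'
from h import *
from scipy.optimize import least_squares
c=lambda x,y:(225+(x+.5)/4-.5,155+(y+.5)/4-.5)
def fit(pts,px):
    cal=topcal()
    f=lambda q:np.ravel([proj(cal,[q[0]+np.cos(q[2])*a-np.sin(q[2])*b,q[1]+np.sin(q[2])*a+np.cos(q[2])*b,z])-np.array(u) for (a,b,z),u in zip(pts,px)])
    r=least_squares(f,[.5,0,1.5],x_scale=[.1,.1,1]); print(r.x[:2].round(4),np.degrees(r.x[2]).round(2),"res px",r.fun.round(1)); return r.x
# logger: +x image left, +y(logger)= -world x -> image down
m=lambda *a:np.array(a)/1000
print("logger");fit([m(72,-45,82),m(-48,-45,82),m(-48,45,82),m(72,45,82),m(43.5,-29,82),m(-43,-29,82),m(-43,29,82),m(43.5,29,82)],
 [c(38,79),c(276,57),c(291,238),c(50,256),c(97,102),c(275,90),c(281,206),c(105,217)])
print("tool");fit([m(75,0,8),m(17,0,16),m(-58,0,8),m(17,10,16),m(17,-10,16)],[c(440,117),c(566,125),c(706,136),c(565,142),c(569,107)])
tr=[(421,177),(506,157),(523,224),(438,242)]
P=np.array([top(p,.02) for p in tr]);print("tray",P.round(3).tolist(),P.mean(0).round(3))
E
```

```text
logger
[0.4892 0.1793] 94.42 res px [-0.2 -0.8  0.9 -0.1  0.5 -0.1 -0.3  0.2 -0.   0.3 -0.8 -0.2 -0.1 -0.
 -0.1  0.7]
tool
[ 0.5148 -0.0254] 85.72 res px [ 2.9  0.4 -0.7 -0.3 -0.1  0.2 -0.8  0.2 -1.2 -0.5]
tray [[0.533, -0.123, 0.02], [0.574, -0.299, 0.02], [0.435, -0.33, 0.02], [0.398, -0.156, 0.02]] [ 0.485 -0.227  0.02 ]
```

jog_arm --dp '[[29,-23,0],[29,-23,0],[30,-23,0],[30,-23,0],[30,-23,0],[30,-23,0],[30,-23,0],[30,-23,0]]' --twist '[[0,0,0],[0,0,0],[0,0,0],[0,0,0],[0,0,0],[0,0,0],[0,0,0],[0,0,0]]' --jaw '[0,0,0,0,0,0,0,0]'

```text
t: 0.9
position: [0.3614, -0.2799, 0.2497]
tcp_rot: [-3.09, -0.565, 0.0]
contact_force: [0.4, 0.6, 0.3]
grip_width: 0.0852
finger_force: 0.0
```

jog_arm --dp '[[30,-23,0],[30,-23,0],[30,-23,0],[30,-23,0],[30,-23,0],[30,-23,0],[27,-22,0],[27,-22,0]]' --twist '[[0,0,0],[0,0,0],[0,0,0],[0,0,0],[0,0,0],[0,0,0],[0,0,0],[0,0,0]]' --jaw '[0,0,0,0,0,0,0,0]'

```text
t: 1.7
position: [0.5158, -0.0269, 0.2496]
tcp_rot: [-3.09, -0.566, 0.001]
contact_force: [0.2, 0.2, 0.4]
grip_width: 0.0854
finger_force: 0.0
```

jog_arm --dp '[[0,0,12],[0,0,12],[0,0,12],[0,0,12],[0,0,12],[0,0,12],[0,0,12],[0,0,0]]' --twist '[[0,0,-8],[0,0,-8],[0,0,-8],[0,0,-8],[0,0,-8],[0,0,-8],[0,0,-8],[0,0,-8]]' --jaw '[0,0,0,0,0,0,0.3,0.3]'

```text
t: 2.5
position: [0.5139, -0.0281, 0.1637]
tcp_rot: [-2.313, -2.121, 0.004]
contact_force: [0.5, -0.2, -0.4]
grip_width: 0.0601
finger_force: 0.0
```

Run:
```python
from h import *
togo([.514,-.027,.021],85.7)
c=wrist("pics/w1.png"); print(state()[2]["joint_positions"].round(2))
y=np.radians(85.7);o=np.array([.5143,-.0265,0]);X=np.array([np.cos(y),np.sin(y),0])
for a,z in((75,8),(17,16),(-58,16),(0,16)):print(proj(c,o+X*a/1000+[0,0,z/1000]).round(0))
```

```text
t 2.5 pos [ 0.5139 -0.0281  0.1637] dp [  1.1   0.6 142.7] twist [-0.24 -0.03 -0.64]
[-0.21  0.24 -0.26  1.07 -0.    1.44]
[320. 128.]
[321. 211.]
[322. 305.]
[321. 233.]
```

View pics/w1.png

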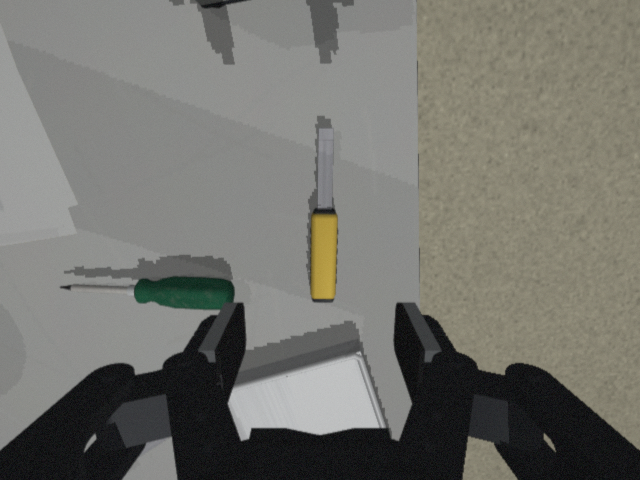

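The wrist view shows the pry tool with its tip at (325,128), the blade/handle joint at (325,210) and the handle end at (323,301). It's about 2 mm to the right of my estimate.

Run:
```python
from h import *
n="pics/w1.png"
a=wpx(n,(325,128),.008);b=wpx(n,(324.5,210),.016);e=wpx(n,(322.5,301),.016)
print(a.round(4),b.round(4),e.round(4),np.linalg.norm(a-e))
d=(a-e)[:2];yaw=np.degrees(np.arctan2(d[1],d[0]));u=d/np.linalg.norm(d)
o=np.mean([a[:2]-.075*u,b[:2]-.017*u,e[:2]+.058*u],0);print(yaw,o)
togo([*(o-.008*u),.021],yaw)
```

```text
[0.5231 0.0478 0.008 ] [ 0.5181 -0.0091  0.016 ] [ 0.5106 -0.0813  0.016 ] 0.1299347072022308
84.44988604485472 [ 0.51618028 -0.02547118]
t 2.55 pos [ 0.5143 -0.0282  0.1645] dp [ -5.1   1.9 143.5] twist [-0.17 -0.01  0.9 ]
```

jog_arm --dp '[[-5,2,20],[0,0,25],[0,0,25],[0,0,25],[0,0,20],[0,0,15],[0,0,12],[0,0,0]]' --twist '[[0,0,1],[0,0,0],[0,0,0],[0,0,0],[0,0,0],[0,0,0],[0,0,0],[0,0,0]]' --jaw '[0.3,0.3,0.3,0.3,0.3,0.3,0.3,0.3]'

```text
t: 3.35
position: [0.5157, -0.0334, 0.0225]
tcp_rot: [-2.339, -2.093, 0.003]
contact_force: [-0.0, 0.2, 0.4]
grip_width: 0.0597
finger_force: 0.0
```

jog_arm --dp '[[0,0,0],[0,0,0],[0,0,0],[0,0,0],[0,0,0],[0,0,0],[0,0,0],[0,0,0]]' --twist '[[0,0,0],[0,0,0],[0,0,0],[0,0,0],[0,0,0],[0,0,0],[0,0,0],[0,0,0]]' --jaw '[1,1,1,1,1,1,1,1]' --force 80

```text
t: 4.15
position: [0.5179, -0.0338, 0.0253]
tcp_rot: [2.338, 2.095, 0.002]
contact_force: [-1.2, 0.4, 5.6]
grip_width: 0.0174
finger_force: 78.9
```

jog_arm --dp '[[0,0,-10],[0,0,-15],[0,0,-20],[0,0,-20],[0,0,-20],[0,0,-15],[0,0,0],[0,0,0]]' --twist '[[0,0,0],[0,0,0],[0,0,0],[0,0,0],[0,0,0],[0,0,0],[0,0,0],[0,0,0]]' --jaw '[1,1,1,1,1,1,1,1]'

```text
t: 4.95
position: [0.5171, -0.0336, 0.1243]
tcp_rot: [2.339, 2.096, 0.001]
contact_force: [-0.6, -0.3, -2.1]
grip_width: 0.0174
finger_force: 78.3
```

Run:
```python
from h import *
p,R,s=state();print(p.round(4),R.as_matrix().round(3).tolist(),s["grip_width"],s["contact_force"].round(1))
c=wrist("pics/w2.png"); print("campos in tool", R.inv().apply(-c[1].T@c[2]-p).round(3), "fx",c[0][0,0])
d=vision.read_camera("scene");np.savez("pics/s2.npz",K=[[d["fx"],0,d["cx"]],[0,d["fy"],d["cy"]],[0,0,1]],R=d["R"],t=d["t"])
cv2.imwrite("pics/s2.png",d["frame"])
sc=(np.array([[d["fx"],0,d["cx"]],[0,d["fy"],d["cy"]],[0,0,1]]),np.array(d["R"]),np.array(d["t"]))
for x,z in((83,13),(25,13),(-50,13),(83,17),(83,21)):
    X=p+R.apply(np.array([x,0,z])/1000);print(x,z,"scene",proj(sc,X).round(1),"wrist",proj(c,X).round(1))
a=cv2.imread("pics/w2.png")[60:360,160:480]
u,v=proj(sc,p).astype(int);b=d["frame"][v-60:v+60,u-120:u+40]
b=cv2.resize(b,(400,300),interpolation=cv2.INTER_CUBIC);print("scene crop origin",u-120,v-60,"scale 2.5")
cv2.imwrite("pics/m2.png",np.hstack([a,b]))
```

```text
[ 0.5171 -0.0336  0.1243] [[0.109, 0.994, 0.001], [0.994, -0.109, -0.0], [-0.0, 0.001, -1.0]] 0.0173740234475173 [-0.6 -0.3 -2.1]
campos in tool [ 0.074 -0.    -0.124] fx 378.382368754767
83 13 scene [315.5 195.2] wrist [320.9 104.2]
25 13 scene [336.4 191.6] wrist [320.6 265.2]
-50 13 scene [362.7 187.2] wrist [320.3 425.1]
83 17 scene [315.5 196.6] wrist [320.8 105. ]
83 21 scene [315.5 197.9] wrist [320.8 105.7]
scene crop origin 225 125 scale 2.5
```

View pics/m2.png

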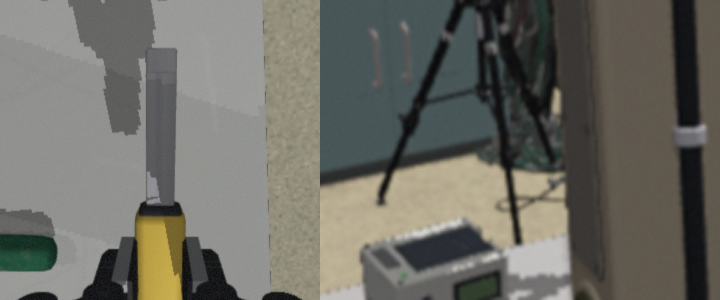

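The tool is held straight: in the wrist image the tip is at (321,108) and the handle joint at (320,267). The scene camera is blocked by the arm. Next I'll approach level, 20 mm short of the notch.

Run:
```python
from h import *
togo([.5008,.0297,.0925],94.4)
```

```text
t 5.05 pos [ 0.5162 -0.0335  0.1231] dp [ 61.1 -22.2  30.7] twist [-9.000e-02 -1.000e-02 -1.067e+01]
```

jog_arm --dp '[[10,-4,0],[15,-5,0],[15,-5,6],[12,-5,8],[9,-3,8],[0,0,8],[0,0,0],[0,0,0]]' --twist '[[0,0,0],[0,0,0],[0,0,0],[0,0,0],[0,0,0],[0,0,-5.4],[0,0,-5.3],[0,0,0]]' --jaw '[1,1,1,1,1,1,1,1]'

```text
t: 5.85
position: [0.501, 0.0302, 0.093]
tcp_rot: [-2.132, -2.306, 0.002]
contact_force: [0.4, -1.0, -1.1]
grip_width: 0.0177
finger_force: 78.3
```

Run:
```python
from h import *
p,R,s=state();togo([.5008,.0297,.0925],94.4)
c=wrist("pics/w3.png")
cv2.imwrite("pics/w3c.png",cv2.resize(cv2.imread("pics/w3.png")[0:300,170:470],None,fx=2,fy=2,interpolation=cv2.INTER_CUBIC))
```

```text
t 5.85 pos [0.501  0.0302 0.093 ] dp [-0.5 -0.2  0.5] twist [-0.09 -0.01  0.1 ]
```

View pics/w3c.png

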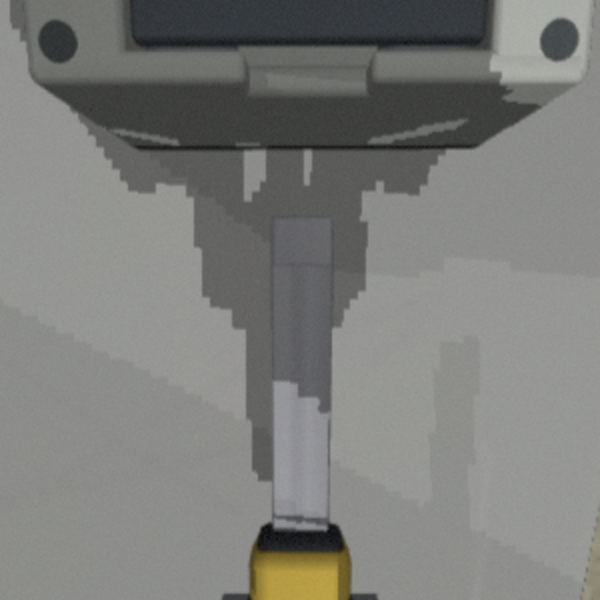

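The crop shows the notch sill spanning x≈250..368 with its outer edge at y≈96. The rim corners are at (32,78) and (587,78), level, so the yaw is good. The blade tip spans x≈273..331 at y≈218. I'll compute the remaining offsets and the blade pitch from edge widths.

Run:
```python
from h import *
n="pics/w3.png";d=np.load(n+".npz");cal=(d["K"],d["R"],d["t"])
g=cv2.cvtColor(cv2.imread(n),cv2.COLOR_BGR2GRAY).astype(float)
f=lambda x,y:(170+(x+.5)/2-.5,(y+.5)/2-.5)
p,R,s=state()
T=lambda X:(R.inv().apply(X-p)*1000).round(1)
print("tip",T(wpx(n,f(302,218),.075)),"root",T(wpx(n,f(301,525),.075)))
for z,q in ((.072,(250,96)),(.072,(368,96)),(.082,(245,80)),(.082,(378,80)),(.082,(32,79)),(.082,(587,78)),(.082,(131,44)),(.082,(489,40))): print(z,q,T(wpx(n,f(*q),z)))
for r0,r1 in((115,125),(135,150),(165,185),(225,245),(245,256)):
    row=cv2.GaussianBlur(g[r0:r1].mean(0)[None],(1,1),0)[0]; dg=np.gradient(row)
    e=[]
    for a,b in((298,313),(328,343)):
        w=np.abs(dg[a:b])**2; e.append((w*np.arange(a,b)).sum()/w.sum())
    m=[(e[0],(r0+r1-1)/2),(e[1],(r0+r1-1)/2)]
    # depth such that 11 mm apart
    ds=[np.linalg.norm(wpx(n,m[0],z)-wpx(n,m[1],z)) for z in(.065,.075,.085)]
    print(r0,np.round(e,2),"z for 11mm",np.interp(-.011,-np.array(ds),[.065,.075,.085]) if ds[2]<.011<ds[0] else np.round(ds,5))
```

```text
tip [82.1 -0.5 18.3] root [24.7 -0.4 18.3]
0.072 (250, 96) [102.1  -9.5  21.3]
0.072 (368, 96) [102.1  10.9  21.3]
0.082 (245, 80) [102.5  -9.7  11.3]
0.082 (378, 80) [102.5  11.6  11.3]
0.082 (32, 79) [102.5 -43.7  11.3]
0.082 (587, 78) [102.9  44.9  11.3]
0.082 (131, 44) [107.5 -27.6  11.3]
0.082 (489, 40) [108.2  28.9  11.3]
115 [305.75 335.12] z for 11mm 0.06750833671567105
135 [305.67 335.93] z for 11mm 0.07426702556069323
165 [305.94 335.43] z for 11mm 0.07406386327419906
225 [306.1  333.97] z for 11mm 0.07262055974909072
245 [306.21 333.64] z for 11mm 0.07213507940341221
```

jog_arm --dp '[[3,1,0],[4,0,0],[4,0,0],[4,0,0],[4,0,0],[3,0,0],[2,0,0],[0,0,0]]' --twist '[[0,0,0],[0,0,0],[0,0,0],[0,0,0],[0,0,0],[0,0,0],[0,0,0],[0,0,0]]' --jaw '[1,1,1,1,1,1,1,1]' --force 100

```text
t: 6.7
position: [0.5009, 0.0537, 0.094]
tcp_rot: [2.133, 2.306, -0.0]
contact_force: [-0.4, 0.3, -1.2]
grip_width: 0.017
finger_force: 102.1
```

jog_arm --dp '[[0,0,0.5],[0,0,0.5],[0,0,0.5],[0,0,0.5],[0,0,0],[0,0,0],[0,0,0],[0,0,0]]' --twist '[[0,0,0],[0,0,0],[0,0,0],[0,0,0],[0,0,0],[0,0,0],[0,0,0],[0,0,0]]' --jaw '[1,1,1,1,1,1,1,1]'

```text
t: 7.5
position: [0.5009, 0.0534, 0.092]
tcp_rot: [2.134, 2.306, -0.0]
contact_force: [0.3, 0.8, -2.0]
grip_width: 0.017
finger_force: 102.1
```

jog_arm --dp '[[0,0,0.5],[0,0,0.5],[0,0,0.5],[0,0,0.5],[0,0,0],[0,0,0],[0,0,0],[0,0,0]]' --twist '[[0,0,0],[0,0,0],[0,0,0],[0,0,0],[0,0,0],[0,0,0],[0,0,0],[0,0,0]]' --jaw '[1,1,1,1,1,1,1,1]'

```text
t: 8.3
position: [0.5009, 0.0534, 0.09]
tcp_rot: [2.134, 2.306, -0.0]
contact_force: [0.4, 0.0, -0.1]
grip_width: 0.0164
finger_force: 102.3
```

jog_arm --dp '[[0,0,0.5],[0,0,0.5],[0,0,0.5],[0,0,0],[0,0,0],[0,0,0],[0,0,0],[0,0,0]]' --twist '[[0,0,0],[0,0,0],[0,0,0],[0,0,0],[0,0,0],[0,0,0],[0,0,0],[0,0,0]]' --jaw '[1,1,1,1,1,1,1,1]'

```text
t: 9.1
position: [0.501, 0.0534, 0.0886]
tcp_rot: [2.134, 2.305, 0.0]
contact_force: [-0.2, -1.3, 3.3]
grip_width: 0.0163
finger_force: 102.8
```

jog_arm --dp '[[0,0,-1],[0,0,-1],[4,0,0],[4,0,0],[4,0,0],[4,0,0],[4,0,0],[0,0,0]]' --twist '[[0,0,0],[0,0,0],[0,0,0],[0,0,0],[0,0,0],[0,0,0],[0,0,0],[0,0,0]]' --jaw '[1,1,1,1,1,1,1,1]'

```text
t: 9.9
position: [0.4993, 0.0742, 0.0905]
tcp_rot: [-2.133, -2.306, -0.001]
contact_force: [-0.4, 1.8, 1.0]
grip_width: 0.017
finger_force: 102.4
```

Run:
```python
from h import *
p,R,s=state();print(p.round(4),s["contact_force"].round(1))
print(np.degrees((R.inv()*Ro.from_euler("z",94.4,degrees=True)*Ro.from_euler("x",180,degrees=True)).as_rotvec()).round(2))
# rows of swing about fulcrum: r in tool frame (mm)
r=np.array([59.,0,16.2+1.5])
for sg in(1,-1):
    Q=Ro.from_rotvec([0,np.radians(sg*3.6),0]); print(sg,(r-Q.apply(r)).round(2), "world dz of tip dir:", R.apply(Q.apply([1,0,0])).round(3))
```

```text
[0.4993 0.0742 0.0905] [-0.4  1.8  1. ]
[ 0.   -0.04  0.08]
1 [-0.99  0.    3.74] world dz of tip dir: [-0.078  0.995  0.063]
-1 [ 1.23  0.   -3.67] world dz of tip dir: [-0.078  0.995 -0.062]
```

jog_arm --dp '[[-1,0,1],[-0.5,0,1.8],[-0.5,0,1.8],[-0.5,0,1.8],[-0.5,0,1.8],[-0.5,0,1.8],[-0.5,0,1.8],[-0.5,0,1.8]]' --twist '[[0,0,0],[0,1.8,0],[0,1.8,0],[0,1.8,0],[0,1.8,0],[0,1.8,0],[0,1.8,0],[0,1.8,0]]' --jaw '[1,1,1,1,1,1,1,1]' --force 120

```text
t: 10.7
position: [0.4998, 0.0702, 0.0768]
tcp_rot: [-2.018, -2.18, -0.226]
contact_force: [0.5, 1.4, 2.5]
grip_width: 0.0162
finger_force: 122.3
```

jog_arm --dp '[[-0.5,0,1.8],[-0.5,0,1.8],[-0.5,0,1.8],[-0.5,0,1.8],[-0.5,0,1.8],[-0.5,0,1.8],[-0.5,0,1.8],[-0.5,0,1.8]]' --twist '[[0,1.8,0],[0,1.8,0],[0,1.8,0],[0,1.8,0],[0,1.8,0],[0,1.8,0],[0,1.8,0],[0,1.8,0]]' --jaw '[1,1,1,1,1,1,1,1]'

```text
t: 11.5
position: [0.4994, 0.0709, 0.0614]
tcp_rot: [-1.874, -2.024, -0.452]
contact_force: [0.5, -1.1, 1.1]
grip_width: 0.0159
finger_force: 122.1
```

jog_arm --dp '[[-0.5,0,1.8],[0,0,0],[0,0,0],[0,0,0],[0,0,0],[0,0,0],[0,0,0],[0,0,0]]' --twist '[[0,1.8,0],[0,0,0],[0,0,0],[0,0,0],[0,0,0],[0,0,0],[0,0,0],[0,0,0]]' --jaw '[1,1,1,1,1,1,1,1]'

```text
t: 12.3
position: [0.4994, 0.0715, 0.06]
tcp_rot: [-1.856, -2.006, -0.477]
contact_force: [-0.8, -0.6, -1.0]
grip_width: 0.0159
finger_force: 122.0
```

Run:
```python
from h import *
p,R,s=state();print(p.round(4),s["contact_force"].round(1),R.apply([1,0,0]).round(3))
c=wrist("pics/w4.png")
d=vision.read_camera("scene")["frame"]
a=cv2.imread("pics/w4.png")[0:360,140:500]
b=cv2.resize(d[195:285,220:320],(400,360),interpolation=cv2.INTER_CUBIC)
cv2.imwrite("pics/m4.png",np.hstack([a,b]))
```

```text
[0.4994 0.0715 0.06  ] [-0.8 -0.6 -1. ] [-0.068  0.874  0.482]
```

View pics/m4.png

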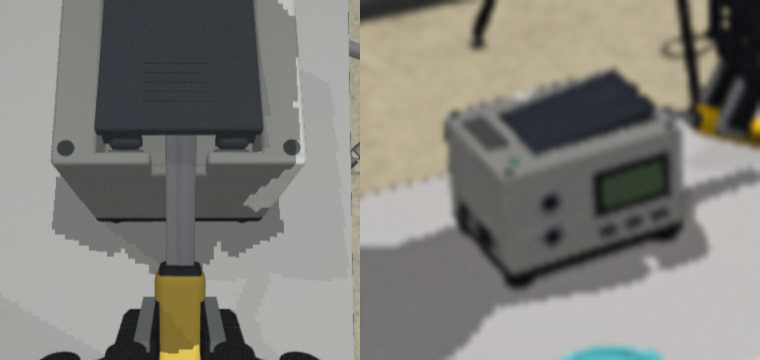

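The cover has popped: its notch edge stands proud of the rim in the left crop at (180,132), with the sprung catches visible at (125,142) and (235,142). The blade is still under it. I'll swing back to level and withdraw.

jog_arm --dp '[[1.2,0,-3.7],[1.2,0,-3.7],[1.2,0,-3.7],[1.2,0,-3.7],[1.2,0,-3.7],[1.2,0,-3.7],[1.2,0,-3.7],[0,0,-4.5]]' --twist '[[0,-3.6,0],[0,-3.6,0],[0,-3.6,0],[0,-3.6,0],[0,-3.6,0],[0,-3.6,0],[0,-3.6,0],[0,-3.6,0]]' --jaw '[1,1,1,1,1,1,1,1]'

```text
t: 13.2
position: [0.4993, 0.0712, 0.0917]
tcp_rot: [2.133, 2.304, -0.002]
contact_force: [-1.1, 0.3, -1.1]
grip_width: 0.0159
finger_force: 121.9
```

jog_arm --dp '[[0,0,0],[-4,0,0],[-6,0,0],[-8,0,0],[-10,0,0],[-10,0,0],[-10,0,0],[-10,0,0]]' --twist '[[0,0,0],[0,0,0],[0,0,0],[0,0,0],[0,0,0],[0,0,0],[0,0,0],[0,0,0]]' --jaw '[1,1,1,1,1,1,1,1]'

```text
t: 14.0
position: [0.5041, 0.012, 0.0914]
tcp_rot: [2.135, 2.305, -0.0]
contact_force: [-0.3, 0.3, -0.2]
grip_width: 0.016
finger_force: 121.9
```

jog_arm --dp '[[-10,0,0],[-10,0,8],[-10,0,10],[-7,0,12],[0,0,12],[0,0,10],[0,0,8],[0,0,4]]' --twist '[[0,0,0],[0,0,0],[0,0,0],[0,0,0],[0,0,0],[0,0,0],[0,0,0],[0,0,0]]' --jaw '[1,1,1,1,1,1,1,1]'

```text
t: 14.8
position: [0.5062, -0.0232, 0.0262]
tcp_rot: [-2.132, -2.305, 0.001]
contact_force: [0.1, 0.4, -0.3]
grip_width: 0.0157
finger_force: 121.9
```

jog_arm --dp '[[0,0,0.5],[0,0,0.5],[0,0,0.5],[0,0,0.5],[0,0,0],[0,0,0],[0,0,0],[0,0,0]]' --twist '[[0,0,0],[0,0,0],[0,0,0],[0,0,0],[0,0,0],[0,0,0],[0,0,0],[0,0,0]]' --jaw '[1,1,1,1,1,1,1,1]'

```text
t: 15.6
position: [0.5069, -0.0237, 0.0255]
tcp_rot: [2.134, 2.305, 0.0]
contact_force: [0.8, 0.4, -0.3]
grip_width: 0.0159
finger_force: 121.9
```

jog_arm --dp '[[0,0,0.5],[0,0,0.5],[0,0,0],[0,0,0],[0,0,0],[0,0,0],[0,0,0],[0,0,0]]' --twist '[[0,0,0],[0,0,0],[0,0,0],[0,0,0],[0,0,0],[0,0,0],[0,0,0],[0,0,0]]' --jaw '[1,1,1,1,1,1,1,1]'

```text
t: 16.4
position: [0.5069, -0.0237, 0.0255]
tcp_rot: [2.133, 2.305, 0.0]
contact_force: [-3.6, 0.3, 10.1]
grip_width: 0.0164
finger_force: 123.2
```

jog_arm --dp '[[0,0,0],[0,0,0],[0,0,0],[0,0,0],[0,0,0],[0,0,-10],[0,0,-20],[0,0,-20]]' --twist '[[0,0,0],[0,0,0],[0,0,0],[0,0,0],[0,0,0],[0,0,0],[0,0,0],[0,0,0]]' --jaw '[0.6,0.6,0.3,0.3,0.3,0.3,0.3,0.3]' --force 40

```text
t: 17.2
position: [0.5065, -0.0236, 0.0753]
tcp_rot: [-2.133, -2.305, 0.001]
contact_force: [0.2, -0.3, -0.2]
grip_width: 0.0602
finger_force: 0.0
```

jog_arm --dp '[[0,0,-25],[0,0,-25],[0,0,-20],[0,0,-10],[20,0,0],[20,0,0],[20,0,0],[0,0,0]]' --twist '[[0,0,0],[0,0,0],[0,0,0],[0,0,0],[0,0,0],[0,0,0],[0,0,0],[0,0,0]]' --jaw '[0,0,0,0,0,0,0,0]'

```text
t: 18.0
position: [0.5015, 0.0378, 0.1543]
tcp_rot: [-2.13, -2.308, 0.0]
contact_force: [0.4, -0.2, -0.1]
grip_width: 0.0852
finger_force: 0.0
```

Run:
```python
from h import *
p,R,s=state();print(p.round(4),s["contact_force"].round(1))
c=wrist("pics/w5.png")
# logger frame refined from view w3: notch edge middle
u=np.array([np.cos(np.radians(94.3)),np.sin(np.radians(94.3))])
for q in (0,.82):pass
```

```text
[0.5015 0.0378 0.1543] [ 0.4 -0.2 -0.1]
```

View pics/w5.png

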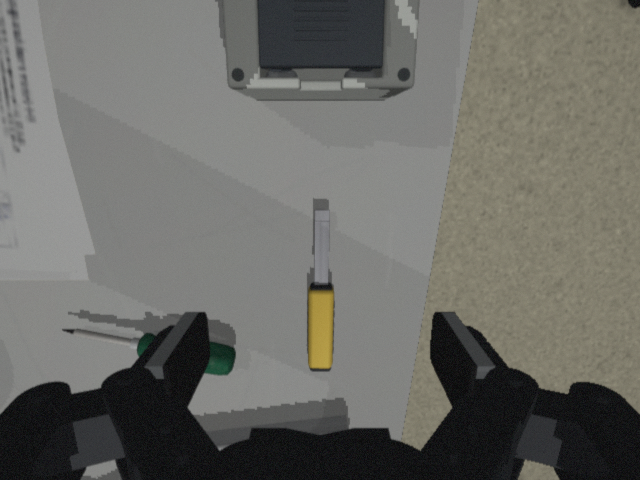

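The picture shows the tool lying on the bench from (321,200) to (320,370). The cover is propped, with its edge from (260,67) to (384,68). Now for the grasp of the cover.

Run:
```python
from h import *
n="pics/w5.png"
a=wpx(n,(260,67),.090);b=wpx(n,(384,68),.090);m=(a+b)/2
c=wpx(n,(231,86),.082);d=wpx(n,(414,86),.082)
print(a.round(4),b.round(4),"mid",m.round(4),"w",np.linalg.norm(a-b),"yaw",np.degrees(np.arctan2(*(b-a)[1::-1]))+90,"rim mid",((c+d)/2).round(4))
g=np.array([.4924,.1521]);togo([*g,.125],94.3)
```

```text
[0.4658 0.1376 0.09  ] [0.5221 0.1417 0.09  ] mid [0.494  0.1396 0.09  ] w 0.056393458835781604 yaw 94.18308651561435 rim mid [0.4948 0.1327 0.082 ]
t 18.05 pos [0.5018 0.0369 0.1543] dp [115.6  -0.2  29.3] twist [-0.03  0.01  0.24]
```

jog_arm --dp '[[20,0,0],[25,0,0],[25,0.5,0],[25,0,0],[21,0,0],[0,0,10],[0,0,10],[0,0,10]]' --twist '[[0,0,0],[0,0,0],[0,0,0],[0,0,0],[0,0,0],[0,0,0],[0,0,0],[0,0,0]]' --jaw '[0.2,0.2,0.23,0.23,0.23,0.23,0.23,0.23]'

```text
t: 18.85
position: [0.4936, 0.1508, 0.1232]
tcp_rot: [-2.135, -2.304, 0.002]
contact_force: [-0.5, 0.2, 0.2]
grip_width: 0.0657
finger_force: 0.0
```

jog_arm --dp '[[0,0,5],[0,0,5],[0,0,5],[0,0,3],[0,0,2],[0,0,2],[0,0,0],[0,0,0]]' --twist '[[0,0,0],[0,0,0],[0,0,0],[0,0,0],[0,0,0],[0,0,0],[0,0,0],[0,0,0]]' --jaw '[0.23,0.23,0.23,0.23,0.23,0.23,0.23,0.23]'

```text
t: 19.65
position: [0.4939, 0.1519, 0.1026]
tcp_rot: [2.134, 2.306, 0.0]
contact_force: [-0.0, 0.3, -0.5]
grip_width: 0.0659
finger_force: 0.0
```

Run:
```python
from h import *
p,R,s=state();print(p.round(4),s["contact_force"].round(1),s["grip_width"])
c=wrist("pics/w6.png")
```

```text
[0.4939 0.1519 0.1026] [-0.   0.3 -0.5] 0.06588846230763296
```

View pics/w6.png

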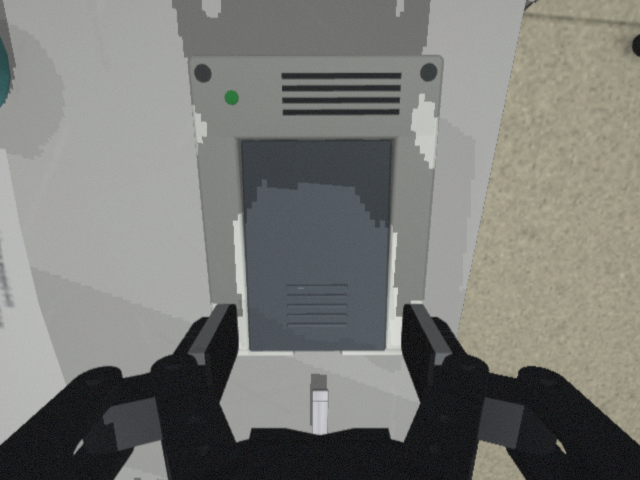

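The cover is centred between the pads: cover x 248..386, pads 238..402. I'll lower slowly until it touches the rim.

jog_arm --dp '[[0,0,1],[0,0,1],[0,0,1],[0,0,1],[0,0,0.5],[0,0,0.5],[0,0,0],[0,0,0]]' --twist '[[0,0,0],[0,0,0],[0,0,0],[0,0,0],[0,0,0],[0,0,0],[0,0,0],[0,0,0]]' --jaw '[0.23,0.23,0.23,0.23,0.23,0.23,0.23,0.23]'

```text
t: 20.5
position: [0.4938, 0.1518, 0.0974]
tcp_rot: [2.134, 2.306, -0.0]
contact_force: [0.0, -0.7, -0.5]
grip_width: 0.0661
finger_force: 0.0
```

jog_arm --dp '[[0,0,0.5],[0,0,0.5],[0,0,0.5],[0,0,0.5],[0,0,0],[0,0,0],[0,0,0],[0,0,0]]' --twist '[[0,0,0],[0,0,0],[0,0,0],[0,0,0],[0,0,0],[0,0,0],[0,0,0],[0,0,0]]' --jaw '[0.23,0.23,0.23,0.23,0.23,0.23,0.23,0.23]'

```text
t: 21.3
position: [0.4938, 0.1518, 0.0954]
tcp_rot: [2.134, 2.306, -0.0]
contact_force: [-0.1, 0.2, -0.0]
grip_width: 0.0657
finger_force: 0.0
```

jog_arm --dp '[[0,0,-0.5],[0,0,-0.5],[0,0,0],[0,0,0],[0,0,0],[0,0,0],[0,0,0],[0,0,0]]' --twist '[[0,0,0],[0,0,0],[0,0,0],[0,0,0],[0,0,0],[0,0,0],[0,0,0],[0,0,0]]' --jaw '[0.3,0.4,0.5,0.5,0.5,0.5,0.5,0.5]' --force 50

```text
t: 22.1
position: [0.4938, 0.1518, 0.0969]
tcp_rot: [2.134, 2.305, 0.0]
contact_force: [-1.3, -0.3, 5.6]
grip_width: 0.0543
finger_force: 55.5
```

jog_arm --dp '[[1,0,-3.6],[1,0,-3.6],[1,0,-3.6],[1,0,-3.6],[1,0,-3.6],[0.5,0,-3.6],[0,0,0],[0,0,0]]' --twist '[[0,-3,0],[0,-3,0],[0,-3,0],[0,-3,0],[0,-3,0],[0,-3,0],[0,0,0],[0,0,0]]' --jaw '[0.5,0.5,0.5,0.5,0.5,0.5,0.5,0.5]' --force 60

```text
t: 22.9
position: [0.4932, 0.1601, 0.1169]
tcp_rot: [1.966, 2.125, -0.311]
contact_force: [-0.0, -1.8, 2.1]
grip_width: 0.0537
finger_force: 63.2
```

jog_arm --dp '[[-2,0,0],[-3,0,-1],[-3,0,-1],[-4,0,-2],[-4,0,-3],[-4,0,-4],[0,0,-8],[0,0,0]]' --twist '[[0,0,0],[0,0,0],[0,0,0],[0,0,0],[0,0,0],[0,0,0],[0,0,0],[0,0,0]]' --jaw '[0.5,0.5,0.5,0.5,0.5,0.5,0.5,0.5]'

```text
t: 23.7
position: [0.495, 0.1474, 0.1428]
tcp_rot: [1.966, 2.124, -0.308]
contact_force: [0.4, 0.4, 0.2]
grip_width: 0.0541
finger_force: 63.1
```

Run:
```python
from h import *
p,R,s=state();print(p.round(4),s["contact_force"].round(1),s["grip_width"],s["finger_force"],R.apply([1,0,0]).round(3))
c=wrist("pics/w7.png")
d=vision.read_camera("scene")["frame"]
a=cv2.imread("pics/w7.png")[0:400,120:520]
b=cv2.resize(d[165:285,220:340],(400,400),interpolation=cv2.INTER_CUBIC)
cv2.imwrite("pics/m7.png",np.hstack([a,b]))
```

```text
[0.495  0.1474 0.1428] [0.4 0.4 0.2] 0.05409610362151883 63.0815964192152 [-0.073  0.948 -0.309]
```

View pics/m7.png

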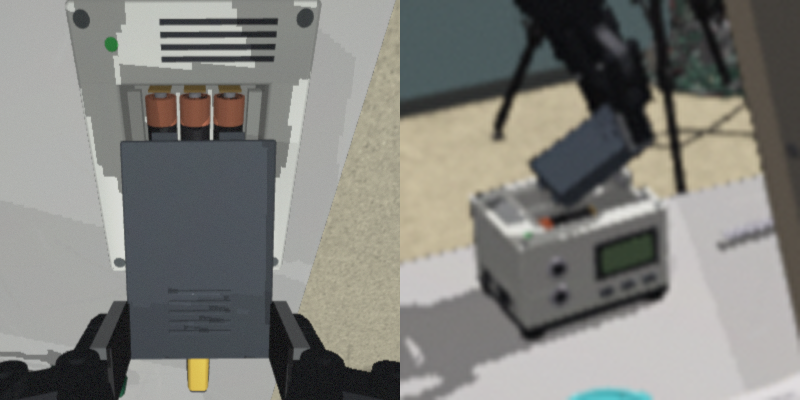

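The cover is out of the recess and held, nose down, with the cells visible. The tool is still on the bench. Next: lift, level and carry it to the tray.

jog_arm --dp '[[0,0,-8],[0,0,-8],[0,0,-8],[0,0,-8],[0,0,-8],[0,0,-8],[0,0,-6],[0,0,-4]]' --twist '[[0,2.25,0],[0,2.25,0],[0,2.25,0],[0,2.25,0],[0,2.25,0],[0,2.25,0],[0,2.25,0],[0,2.25,0]]' --jaw '[0.5,0.5,0.5,0.5,0.5,0.5,0.5,0.5]'

```text
t: 24.6
position: [0.4933, 0.158, 0.1984]
tcp_rot: [-2.133, -2.306, -0.002]
contact_force: [0.1, -0.7, -0.4]
grip_width: 0.0538
finger_force: 63.1
```

jog_arm --dp '[[-15,0,0],[-25,0,0],[-30,0,0],[-30,0,0],[-30,0,0],[-30,0,0],[-30,0,0],[-30,0,0]]' --twist '[[0,0,0],[0,0,0],[0,0,0],[0,0,0],[0,0,0],[0,0,0],[0,0,0],[0,0,0]]' --jaw '[0.5,0.5,0.5,0.5,0.5,0.5,0.5,0.5]'

```text
t: 25.4
position: [0.5097, -0.0634, 0.1976]
tcp_rot: [-2.134, -2.305, 0.003]
contact_force: [0.7, 0.1, -0.3]
grip_width: 0.0538
finger_force: 63.1
```

Run:
```python
from h import *
togo([.487,-.255,.12],94.4,7)
```

```text
t 25.4 pos [ 0.5097 -0.0634  0.1976] dp [-189.2  -37.3   77.8] twist [-0.08  7.06  0.02]
```

jog_arm --dp '[[-25,-5,0],[-30,-6,0],[-30,-6,0],[-30,-6,10],[-30,-6,15],[-25,-5,15],[-19,-3,10],[0,0,5]]' --twist '[[0,0,0],[0,0,0],[0,0,0],[0,0,0],[0,0,0],[0,0,0],[0,0,0],[0,0,0]]' --jaw '[0.5,0.5,0.5,0.5,0.5,0.5,0.5,0.5]'

```text
t: 26.2
position: [0.4867, -0.2553, 0.1414]
tcp_rot: [-2.137, -2.301, 0.003]
contact_force: [-0.5, 0.9, -1.0]
grip_width: 0.054
finger_force: 63.1
```

jog_arm --dp '[[0,0,8],[0,0,8],[0,0,8],[0,0,0],[0,0,0],[0,0,0],[0,0,0],[0,0,0]]' --twist '[[0,2,0],[0,2,0],[0,2,0],[0,1,0],[0,0,0],[0,0,0],[0,0,0],[0,0,0]]' --jaw '[0.5,0.5,0.5,0.5,0.5,0.5,0.5,0.5]'

```text
t: 27.0
position: [0.4881, -0.2518, 0.1196]
tcp_rot: [-2.071, -2.239, -0.127]
contact_force: [-0.4, 0.2, 0.5]
grip_width: 0.054
finger_force: 63.1
```

Run:
```python
from h import *
p,R,s=state();print(p.round(4),R.apply([1,0,0]).round(3))
c=wrist("pics/w8.png");d=vision.read_camera("top")["frame"]
for x,y,z in((70,-28,8),(70,28,8),(-14,-28,8),(-14,28,8)):print(proj(c,p+R.apply(np.array([x,y,z])/1000)).round(0))
# far edge at level cover expected
for dz in(-10,0,10):
    print(dz,[proj(c,p+R.apply(np.array([x,28,6.6])/1000*1)+np.array([0,0,dz*.001*(x>0)])).round(0) for x in(70,-14)])
a=cv2.imread("pics/w8.png")[0:480,120:520]
b=cv2.resize(d[130:260,390:530],(400,480),interpolation=cv2.INTER_CUBIC);cv2.imwrite("pics/m8.png",np.hstack([a,b]))
```

```text
[ 0.4881 -0.2518  0.1196] [-0.077  0.99   0.121]
[238. 145.]
[404. 145.]
[251. 361.]
[390. 361.]
-10 [array([399., 147.]), array([391., 363.])]
0 [array([405., 145.]), array([391., 363.])]
10 [array([412., 142.]), array([391., 363.])]
```

View pics/m8.png

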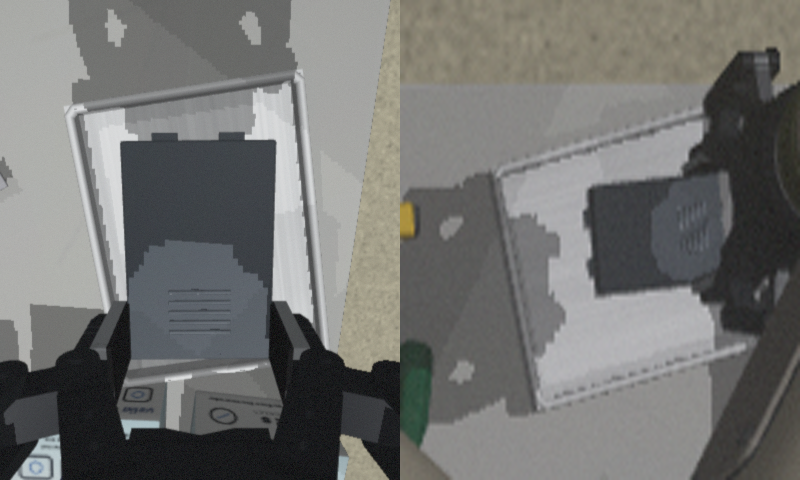

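The cover is held level: its far edge is at (241..396) in full wrist pixels, which matches a 7° nose-down set in the grip, and the gripper is tilted 7° the other way. It's over the middle of the tray. Lowering now.

jog_arm --dp '[[-1.2,2,10],[-1.8,2,15],[-1.8,0,15],[-1.8,0,15],[-1.5,0,12],[-1.2,0,10],[-0.9,0,7],[0,0,0]]' --twist '[[0,0,0],[0,0,0],[0,0,0],[0,0,0],[0,0,0],[0,0,0],[0,0,0],[0,0,0]]' --jaw '[0.5,0.5,0.5,0.5,0.5,0.5,0.5,0.5]'

```text
t: 27.9
position: [0.4914, -0.2512, 0.0335]
tcp_rot: [-2.07, -2.237, -0.126]
contact_force: [-0.1, 0.1, 1.2]
grip_width: 0.0537
finger_force: 63.1
```

jog_arm --dp '[[-0.1,0,1],[-0.1,0,1],[-0.1,0,1],[-0.1,0,1],[-0.1,0,1],[-0.1,0,1],[0,0,0],[0,0,0]]' --twist '[[0,0,0],[0,0,0],[0,0,0],[0,0,0],[0,0,0],[0,0,0],[0,0,0],[0,0,0]]' --jaw '[0.5,0.5,0.5,0.5,0.5,0.5,0.5,0.5]'

```text
t: 28.7
position: [0.4919, -0.2514, 0.0285]
tcp_rot: [-2.071, -2.238, -0.127]
contact_force: [-0.0, 0.2, 0.5]
grip_width: 0.0541
finger_force: 63.1
```

jog_arm --dp '[[0,0,0.5],[0,0,0.5],[0,0,0.5],[0,0,0.5],[0,0,0.5],[0,0,0.5],[0,0,0],[0,0,0]]' --twist '[[0,0,0],[0,0,0],[0,0,0],[0,0,0],[0,0,0],[0,0,0],[0,0,0],[0,0,0]]' --jaw '[0.5,0.5,0.5,0.5,0.5,0.5,0.5,0.5]'

```text
t: 29.5
position: [0.4919, -0.2512, 0.0263]
tcp_rot: [-2.072, -2.238, -0.127]
contact_force: [-1.3, 0.5, 5.4]
grip_width: 0.0541
finger_force: 63.7
```

Contact with the tray floor. I'll open part way, so the fingers stay clear of the walls, and rise.

jog_arm --dp '[[0,0,0],[0,0,0],[0,0,0],[0,0,0],[0,0,-5],[0,0,-10],[0,0,-15],[0,0,-20]]' --twist '[[0,0,0],[0,0,0],[0,0,0],[0,0,0],[0,0,0],[0,0,0],[0,0,0],[0,0,0]]' --jaw '[0.25,0.25,0.25,0.25,0.25,0.25,0.25,0.25]'

```text
t: 30.3
position: [0.492, -0.257, 0.0758]
tcp_rot: [-2.071, -2.237, -0.126]
contact_force: [-0.3, 0.3, -0.6]
grip_width: 0.064
finger_force: 0.0
```

jog_arm --dp '[[0,0,-25],[0,0,-30],[0,0,-30],[0,0,-25],[0,0,-15],[0,0,0],[0,0,0],[0,0,0]]' --twist '[[0,0,0],[0,0,0],[0,0,0],[0,0,0],[0,0,0],[0,0,0],[0,0,0],[0,0,0]]' --jaw '[0.25,0.25,0.25,0.25,0.25,0.25,0.25,0.25]'

```text
t: 31.1
position: [0.493, -0.2719, 0.1983]
tcp_rot: [-2.07, -2.237, -0.126]
contact_force: [0.4, 0.8, 0.4]
grip_width: 0.0639
finger_force: 0.0
```

Run:
```python
from h import *
p,R,s=state();print(p.round(4),s["contact_force"].round(1),s["grip_width"])
wrist("pics/w9.png");d=vision.read_camera("top")["frame"]
a=cv2.imread("pics/w9.png")[0:480,120:520]
b=cv2.resize(d[140:300,230:530],(400,213));b=np.vstack([b,np.zeros((267,400,3),np.uint8)]);cv2.imwrite("pics/m9.png",np.hstack([a,b]))
```

```text
[ 0.493  -0.2719  0.1983] [0.4 0.8 0.4] 0.06386303326468713
```

View pics/m9.png

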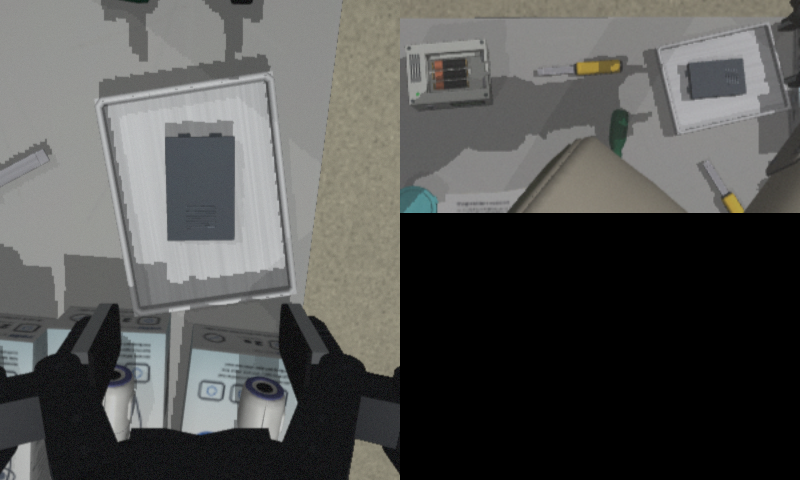

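The cover lies flat in the middle of the tray, ribs up, from (165,137) to (235,240). The pry tool is on the bench, the logger is open with its cells showing, and the other things are where they were. The gripper is clear.

```bash
python3 -c "
from plant import workorder
print(workorder.hand_in())"
```

```text
the job is handed in; nothing more can be done
None
```

The job is handed in at about 31 s of the 72 s allowed: I popped the cover with the far-left yellow pry tool and laid the tool back on the bench, and the cover now lies flat, ribbed side up, in the aluminium tray.

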